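Snap a fresh filter coupler onto the tilted port and hold it open

ROBOT

A 6-joint arm with a two-finger parallel gripper is mounted at the origin on the work surface. World frame = base frame: x ahead of the robot, y to its left, z up, the work surface at z = 0. Lengths are in m, angles in rad, forces in N, time in s.
With the tool pointing down it reaches from about 0.325 to 0.775 m from the base axis. Payload 9.3 kg.
Tool frame: the origin (TCP) lies at the very end of the fingers, on their centre line; the grasp point (between the pads) lies 19 mm behind it; z points along the fingers, y is the line along which they close (so a half turn about z gives the same grasp; the last joint's range is limited). The gripper opens to 85 mm and grips with 20 to 120 N. Pads are 22 mm wide; open, the fingers measure 114 mm over their backs; the gripper's body (76 mm by 85 mm) begins 54 mm behind the grasp point. The pads swing forward as they close: fully open they stand 13 mm farther back than shut.
Start: joints at [-1.374, 0.259, 0.021, 1.334, 0, 1.418], TCP at [0.188, -0.517, 0.231] pointing down, gripper open.
Joint ranges: [-3.04, 3.04], [-0.91, 1.82], [-1.04, 1.36], [-1.92, 1.95], [-1.52, 1.45], [-3.14, 3.14]. Speed limits (rad/s): [2.22, 2.22, 2.79, 3.14, 3.14, 3.14].

INTERFACE

Orientations are given as [roll, pitch, yaw] about the fixed x, y, z axes, in that order (R = Rz(yaw) Ry(pitch) Rx(roll)).
In Python, from station import monitor, get_image, job gives the robot as it stands.
- The arm moves only by the shell command python3 -m handwheel 'ROWS'. ROWS is JSON, a list that holds one entry, the list of rows, each a list of 7 numbers: the shift along the tool's x, y, z in mm, then the turn, a rotation vector about the tool's x, y, z in degrees, then the opening, from -1 (shut) to 1 (fully open). In form: [[[x, y, z, rx, ry, rz, claw], ...]]. A call has 1 to 5 rows; each row shifts and turns the commanded pose from where the row before left it, along the tool's axes as they then stand; what a row does not reach is not made up. A row lasts 1/12 s, in which the tool goes at most 41.7 mm and 7.16 degrees, less where a joint would pass 70% of its speed; a pose out of reach is approached as far as the arm can. A call is refused whole if a number of a shift passes 41.7 or a number of a turn 7.16, either way. A call with a gripper value outside its range is refused whole. The fingers move at their own pace and stop on an object; the grip force is fixed at half the most. Time passes only in rows, so rows that do not move let the fingers close. It gives the time, the measured TCP pose, the force, the opening and the grip force at its end, in the units of the state.
- monitor.sense(): the state, without advancing time (a new reading comes with each control period).
- get_image(name): name is "scene" or "top" or "wrist"; returns a dict with "img" (480x640x3 uint8, red, green, blue), "fx", "fy", "cx", "cy" (pixels), "dist" ([k1, k2, p1, p2, k3] as OpenCV has them; the pictures are not rectified), "cam_to_world" (4x4, takes a point from camera to world coordinates). Camera axes: x right, y up, looking along -z (the intrinsics and any distortion apply to the point x, -y, -z); pixel columns grow to the right and rows downward; lengths in m; the calibration is good to about 2 mm. A picture is of the moment at which its call begins. There is no depth.
- job.close_job(): hands the job in; it is judged then, once.
The state is a dict: "t": time; "joint_positions": joint angles; "joint_velocities": joint speeds; "joint_torque": joint torques, N m; "tool_pos": TCP position; "tcp_rot": TCP orientation; "force": force on the tool from outside, world axes, zero at the start; "wrist_torque": the same for the moment, N m; "opening": opening from 0.0 (shut) to 1.0 (fully open); "finger_force": force on a finger pad.
Only numpy, scipy, OpenCV 4.12 (cv2) and the standard library are available. Lean on these libraries where they do the work, as an engineer would, in place of code of your own. Each camera call takes 0.05 s, during which the arm holds its last target. There are 200 camera calls.

TASK

Take the used dust cap off the tilted nipple of the block and drop it into the wire basket. Then pick up the fresh filter cartridge and press its coupler foot squarely onto the nipple, past its snap, until it sits fully home against the nipple's flange with the spring valve pin pushed in; finish while still holding the cartridge pressed home with the gripper, because the spring pushes it back when let go. Do not tip over or shove away anything else on the bench.

Things in the scene. Friction and masses are not known exactly. Their poses are not given: they have to be found in the camera images.
- port: aluminium nipple block bolted to the bench, foot 100 x 90 x 14 mm, with a sloped cheek carrying the nipple. Origin: centre of its underside on the bench, z up. The nipple leans towards the block's own -x by 25 degrees (0.436 rad) from vertical. It does not move.
- nipple: the tilted nipple. Origin: centre of the face of its round steel flange, 46 mm in diameter, 62 mm above the bench; its own z runs out along the nipple, 25 degrees from vertical. A steel stem, 14 mm in diameter, rises 24 mm from the flange, then a cone narrows to 8 mm at 29 mm, with a catch ball on each side (own +y and -y) and a valve pin in the tip.
- nipple_tip (a point): outer end of the 5 mm thick brass valve pin when fully out, on the nipple's axis, 37 mm above the flange.
- pin (a joint): spring-loaded valve pin in the nipple tip: 0 = fully out, grows in m as it is pressed in along the nipple, 0.0085 at most; 2 N to start, about 8 N fully home. With the coupler seated on the flange it reads about 0.0075; with the coupler only caught by the balls and let go, about 0.001 to 0.002.
- catch_a (a joint): sprung catch ball bulging 3.5 mm out of the nipple's +y side, 16 mm above the flange: 0 = fully out, grows in m as the coupler's lip squeezes it in (about 0.0023 while the lip passes), back near 0 once the coupler has snapped past; each pushes out with 2.5 to 8 N.
- catch_b (a joint): catch ball on the nipple's -y side, as catch_a.
- cap: used grey plastic dust cap standing loosely over the tilted nipple, no catch: just lift it off along the nipple (at least 45 mm). Cup 32 mm in diameter, 45 mm high, 30 g, open end down, bore 25 mm and 40 mm deep. Origin: centre of its open rim (resting on the flange); own z towards its closed end, along the nipple at the start.
- cap_mid (a point): centre of the cap, on its axis, 22.5 mm from the open rim.
- basket: open wire basket, 160 (own x) x 130 (own y) x 70 mm high, walls and floor 4 mm, fixed on the bench. Origin: centre of its underside, z up.
- coupler: fresh filter cartridge with a coupler foot, standing upright on the bench, 120 g, 88 mm high. Steel collar 36 mm in diameter from 0 to 34 mm height, white round body 28 mm in diameter from 34 to 82 mm, 22 mm wide top. Origin: centre of the open mouth in the underside; own z up its axis. Mouth bore 16.4 mm through a 6 mm thick lip, then a 23.6 mm wide chamber.
- coupler_seat (a point): end wall of the chamber inside the coupler, on its axis, 29.5 mm above the mouth; it presses the valve pin. Pushed along the nipple, the lip meets the balls with the mouth about 21 mm above the flange, needs about 10 N to pass them, has snapped over them with the mouth about 6 mm above the flange, and stops with the mouth on the flange.
- coupler_grip (a point): where to grip the cartridge: on its axis, 58 mm above the mouth, 28 mm in diameter.
- amber_bottle: bystander: closed brown glass bottle, 56 mm diameter, 115 mm high, loose. Origin: centre of its underside.
- beaker: bystander: open glass beaker, 60 mm diameter, 75 mm high, loose. Origin: centre of its underside.
- jar: bystander: small white jar, 44 mm diameter, 55 mm high, loose. Origin: centre of its underside.
- weight: bystander: brass balance weight, 32 mm diameter, 42 mm high, loose. Origin: centre of its underside.
- petri: bystander: closed glass dish, 52 mm diameter, 14 mm high, loose. Origin: centre of its underside.
There are look-alikes about, which are no part of the job. There is more than one size of the coupler; the one meant has the size given above. There is more than one size of the port; the job needs the larger.

How it is judged:
By the outcome, as a careful person would: the job done as asked, in the order asked, and still so for the second after the job is handed in, while the arm keeps its last pose, push and grip.
It also fails if it takes over 58 s, if anything falls off the work surface, if the arm or the gripper's body presses on something with over 40 N, if the wrist force passes 120 N, or if a joint passes its speed limit or range.

## Working session

There is one attempt and no reset: what is moved stays moved. The work goes in short steps, Python scripts to look and compute and a shell command to move; the robot and the scene stay as the last step left them, time stands still between calls to the robot, and variables do not carry over. Pictures are saved under pics/ and viewed, at most 10 in all, crops included, and the job is handed in when it is done.

```bash
mkdir -p pics; ls; cat > h.py <<'E'
import numpy as np, cv2
from scipy.spatial.transform import Rotation as Rot
from station import monitor, get_image, job
def cam(n,save=None):
    d=get_image(n)
    if save: cv2.imwrite('pics/'+save,cv2.cvtColor(d['img'],cv2.COLOR_RGB2BGR))
    return d
def K(d): return np.array([[d['fx'],0,d['cx']],[0,d['fy'],d['cy']],[0,0,1.]])
def ray(d,u,v):
    p=cv2.undistortPoints(np.array([[[u,v]]],float),K(d),np.array(d['dist'],float))[0,0]
    T=np.array(d['cam_to_world']); r=T[:3,:3]@np.array([p[0],-p[1],-1]); return T[:3,3],r/np.linalg.norm(r)
def plane(d,u,v,z):
    o,r=ray(d,u,v); return o+r*(z-o[2])/r[2]
def tri(*rays):
    A=sum(np.eye(3)-np.outer(r,r) for o,r in rays); b=sum((np.eye(3)-np.outer(r,r))@o for o,r in rays); return np.linalg.solve(A,b)
def proj(d,P):
    T=np.linalg.inv(np.array(d['cam_to_world'])); p=(T[:3,:3]@np.atleast_2d(P).T).T+T[:3,3]; p=p*[1,-1,-1]
    return cv2.projectPoints(p,np.zeros(3),np.zeros(3),K(d),np.array(d['dist'],float))[0][:,0]
def tool():
    s=monitor.sense(); return np.array(s['tool_pos']),Rot.from_euler('xyz',s['tcp_rot'])
E
python3 - <<'E'
from h import *
a=cam('top','top0.png');b=cam('scene','scene0.png')
for d in(a,b):print(np.round(d['cam_to_world'],3).tolist(),d['fx'])
s=monitor.sense();print(s)
E
```

```text
pics
[[0.007, 0.996, -0.091, 0.496], [-1.0, 0.007, 0.004, -0.015], [0.004, 0.091, 0.996, 0.808], [0.0, 0.0, 0.0, 1.0]] 437.0058372886591
[[-0.111, -0.837, 0.535, 1.015], [0.994, -0.096, 0.056, 0.03], [0.005, 0.538, 0.843, 0.77], [0.0, 0.0, 0.0, 1.0]] 474.30955166709646
{'t': 0.1, 'joint_positions': array([-1.37359655e+00,  2.59149808e-01,  2.08364856e-02,  1.33369261e+00,
       -9.36155753e-06,  1.41822580e+00]), 'joint_velocities': array([ 0.00031564,  0.00052096,  0.00212269, -0.00069651, -0.00062055,
        0.000599  ]), 'joint_torque': array([ 3.18898761e-03, -5.56693196e+01,  3.45072377e+01,  1.16329500e-02,
       -2.04773919e-04, -8.87731488e-06]), 'tool_pos': array([ 0.18843415, -0.51644924,  0.2307186 ]), 'tcp_rot': array([-3.14039567e+00, -1.74582798e-04,  3.49770198e-01]), 'force': array([-0.60775216,  0.6617806 ,  0.64888385]), 'wrist_torque': array([ 0.01228449, -0.01671394,  0.03271077]), 'finger_force': 0.0, 'opening': 1.003534234102593}
```

View pics/top0.png

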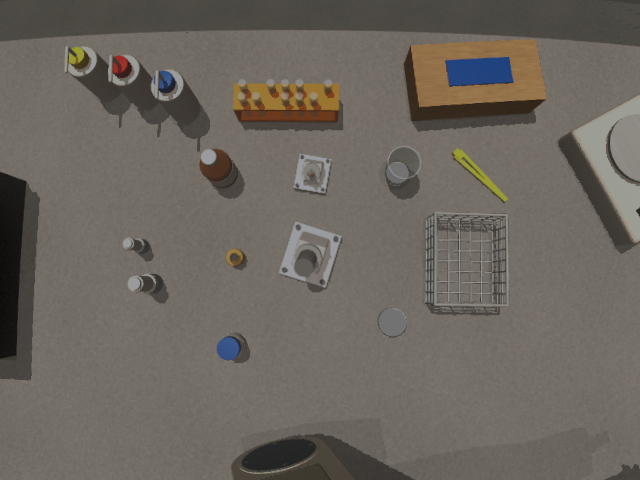

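View pics/scene0.png

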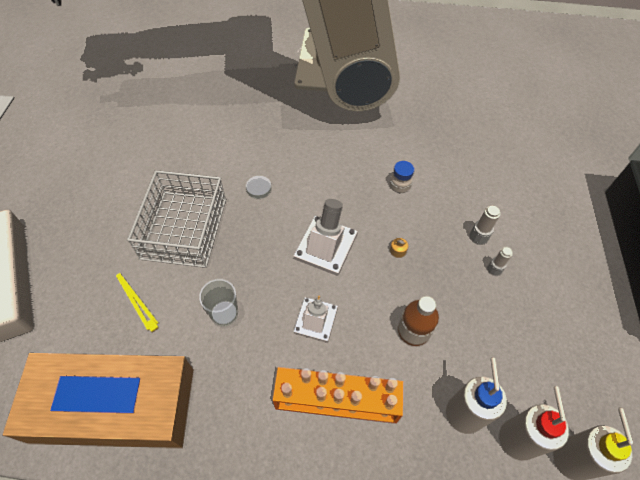

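Top view: the ports are the large capped one at (310,255) and the small bare one at (313,174). The cartridges are the large one at (143,284) and the small one at (133,244). In the scene view, the large port is at (326,240), the large cartridge at (487,223) and the small cartridge at (501,260). The basket is at top (467,260). I choose the large port and large cartridge, and check both in one close crop.

```bash
python3 - <<'E'
from h import *
a=cv2.imread('pics/top0.png');b=cv2.imread('pics/scene0.png')
f=lambda i,x,y:cv2.resize(i[y:y+75,x:x+100],(400,300),interpolation=cv2.INTER_CUBIC)
m=np.vstack([np.hstack([f(a,262,218),f(a,100,228)]),np.hstack([f(b,280,195),f(b,445,200)])])
cv2.imwrite('pics/crop1.png',m)
E
```

```text
(no output)
```

View pics/crop1.png

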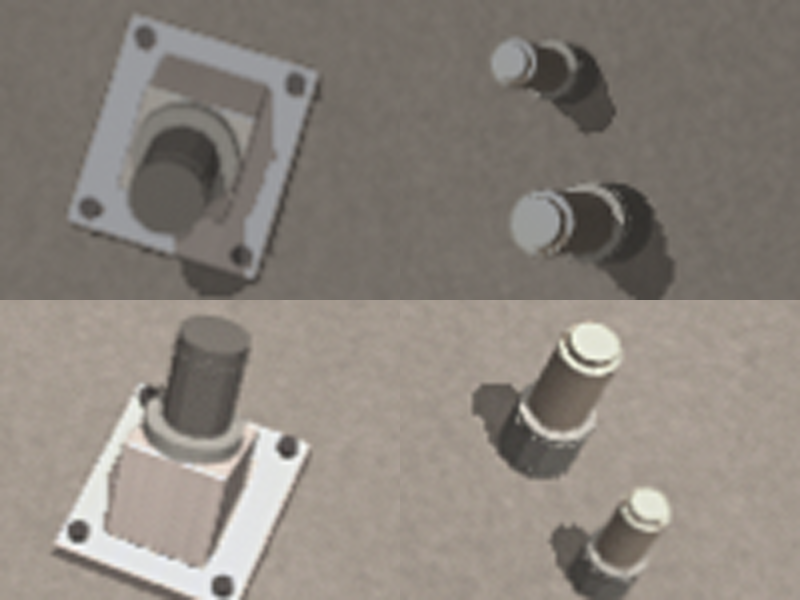

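The crops confirm the choice. Corners of the large port's foot are at top px (296,221.5), (342,236), (326,288) and (279,273). The cap end centre is at top (304,267) and scene (333.5,204). The large cartridge's top is at top (134,283.5) and scene (492.5,211).

```bash
cat > meas.py <<'E'
from h import *
a=cam('top');b=cam('scene')
c=np.array([plane(a,u,v,.014) for u,v in[(296.25,221.5),(342,236.25),(326,288),(279,273)]])
print('foot',c.round(4).tolist(),[np.linalg.norm(c[i]-c[i-1]).round(4) for i in range(4)])
pc=c.mean(0);x=(c[0]-c[3]+c[1]-c[2])[:2];x/=np.linalg.norm(x);yaw=np.arctan2(x[1],x[0]);print('port',pc,'yaw',np.degrees(yaw))
ax=np.array([-np.sin(.436)*x[0],-np.sin(.436)*x[1],np.cos(.436)])
E1=tri(ray(a,304,267.25),ray(b,333.5,204));print('cap end',E1,'plane',plane(a,304,267.25,.062+.045*np.cos(.436)),plane(b,333.5,204,.062+.045*np.cos(.436)))
print('axis',ax,'flange',E1-.045*ax)
print('coupler top',tri(ray(a,134,283.5),ray(b,492.5,210.75)),plane(a,134,283.5,.088),plane(b,492.5,210.75,.088))
k=np.array([plane(a,u,v,.07) for u,v in[(427,214),(507,214),(508,306),(426,306)]]);print('basket',k.mean(0),[np.linalg.norm(k[i]-k[i-1]).round(4) for i in range(4)])
for n,u,v,h in[('bottle',209,157,.115),('beaker',404,163,.075),('jar',229,347,.055),('weight',235,257,.04),('petri',392,321,.014),('smallcoup',129,243,.07)]:print(n,plane(a,u,v,h).round(3))
E
python3 meas.py
```

```text
foot [[0.6081, 0.0294, 0.014], [0.5815, -0.0545, 0.014], [0.4871, -0.0259, 0.014], [0.5136, 0.0596, 0.014]] [np.float64(0.0992), np.float64(0.088), np.float64(0.0986), np.float64(0.0895)]
port [0.54756888 0.00213603 0.014     ] yaw -17.318454277612084
cap end [0.52134049 0.01266834 0.09743564] plane [0.52126636 0.01100874 0.10279017] [0.52512107 0.01425516 0.10279017]
axis [-0.4031713   0.12571635  0.90644818] flange [0.5394832  0.0070111  0.05664547]
coupler top [0.49187956 0.29816562 0.08229415] [0.49191362 0.29574549 0.088     ] [0.49623574 0.29590041 0.088     ]
basket [ 0.53692642 -0.26722092  0.07      ] [np.float64(0.1569), np.float64(0.1419), np.float64(0.1591), np.float64(0.1428)]
bottle [0.7   0.168 0.115]
beaker [ 0.703 -0.158  0.075]
jar [0.385 0.14  0.055]
weight [0.541 0.135 0.04 ]
petri [ 0.428 -0.145  0.014]
smallcoup [0.561 0.315 0.07 ]
```

```bash
python3 -m handwheel '[[[20,-16.6,0,0,0,0,1],[29.8,-24.8,0,0,0,0,1],[29.8,-24.8,0,0,0,0,1],[29.8,-24.8,0,0,0,0,1],[29.8,-24.8,0,0,0,0,1]]]' >/dev/null
python3 -m handwheel '[[[29.8,-24.8,0,0,0,0,1],[29.8,-24.8,0,0,0,0,1],[29.8,-24.8,0,0,0,0,1],[29.8,-24.8,0,0,0,0,1],[29.8,-24.8,0,0,0,0,1]]]' >/dev/null
python3 -m handwheel '[[[29.8,-24.8,0,0,0,0,1],[29.8,-24.8,0,0,0,0,1],[29.8,-24.8,0,0,0,0,1],[29.8,-24.8,0,0,0,0,1],[29.8,-24.8,0,0,0,0,1]]]'
python3 -m handwheel '[[[9.8,-8.2,0,0,0,0,1],[0,0,0,-1.48,-0.5,-6.66,1],[0,0,0,-1.48,-0.5,-6.66,1],[0,0,0,-1.48,-0.5,-6.66,1],[0,0,0,-1.48,-0.5,-6.66,1]]]' >/dev/null
python3 -m handwheel '[[[0,0,0,-1.48,-0.5,-6.66,1],[0,0,0,-1.48,-0.5,-6.66,1],[0,0,0,-1.48,-0.5,-6.66,1],[0,0,0,-1.48,-0.5,-6.66,1],[0,0,0,-1.48,-0.5,-6.66,1]]]' >/dev/null
python3 -m handwheel '[[[0,0,0,-1.48,-0.5,-6.66,1],[0,0,0,-1.48,-0.5,-6.66,1],[0,0,0,-1.48,-0.5,-6.66,1],[0,0,0,-1.48,-0.5,-6.66,1],[0,0,0,-1.48,-0.5,-6.66,1]]]' >/dev/null
python3 -m handwheel '[[[0,0,0,-1.48,-0.5,-6.66,1],[0,0,0,-1.48,-0.5,-6.66,1],[0,0,0,-1.48,-0.5,-6.66,1],[0,0,0,-1.48,-0.5,-6.66,1],[0,0,0,-1.48,-0.5,-6.66,1]]]' >/dev/null
python3 -m handwheel '[[[0,0,0,-1.48,-0.5,-6.66,1],[0,0,0,-1.48,-0.5,-6.66,1],[0,0,0,0,0,0,1]]]'
python3 -c "
from plan import *
to(F+ax*.07,RN);w=cam('wrist','w1.png');print(monitor.sense()['joint_positions'],w['cam_to_world'][:3,3],proj(w,[F+.045*ax,F]))"
```

```text
t: 1.45
tool_pos: [0.475, -0.0231, 0.2314]
tcp_rot: [3.141, -0.0, 0.35]
force: [0.6, -0.2, -0.2]
opening: 0.996
finger_force: 0.0
t: 3.37
tool_pos: [0.4803, -0.0142, 0.2311]
tcp_rot: [-3.14, 0.438, 2.847]
force: [-0.0, 0.3, -0.4]
opening: 1.0
finger_force: 0.0
pos [ 0.4803 -0.0142  0.2311] dist 114.6 tool shift mm [ 24.5  38.4 105.1] min rows 3
turn [0.1 0.1 0.4] rows 1 per [0.06 0.1  0.37] shift after turn [ 24.6  38.3 105.1]
[-0.16995645 -0.12490762 -0.49619292  0.76556443 -0.05613715  0.12131235] [0.3646468  0.02164221 0.33130837] [[368.04806939 201.09178233]
 [361.13773627 192.97966055]]
```

View pics/w1.png

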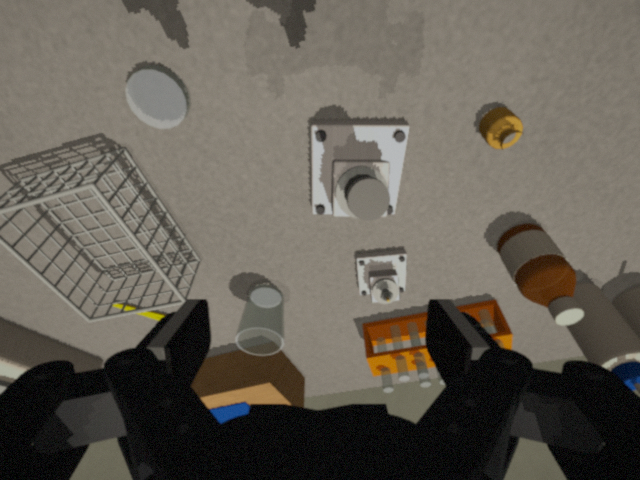

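The wrist view shows the cap end at (370,199); I predicted (368,201), so the model agrees. Next: lateral move, then approach.

```bash
python3 -m handwheel '[[[12.3,19.2,0,0,0,0.37,1],[12.3,19.2,0,0,0,0,1],[0,0,35,0,0,0,1],[0,0,0,0,0,0,1]]]' >/dev/null
python3 -c "
from plan import *
w=cam('wrist','w2.png');a=cam('top');b=cam('scene')
i=w['img'];print(proj(w,[F+.045*ax,F]))
g=cv2.cvtColor(i,cv2.COLOR_RGB2GRAY)
cv2.imwrite('pics/w2c.png',cv2.resize(cv2.cvtColor(i,cv2.COLOR_RGB2BGR)[120:360,220:520],(750,600)))
to(F+ax*.011,RN)"
```

```text
[[315.59478319 249.34949446]
 [315.99084364 233.38130448]]
pos [0.4853 0.0248 0.1895] dist 129.2 tool shift mm [  0.9  -0.4 129.2] min rows 4
turn [-0.   0.  -0.4] rows 1 per [-0.03  0.03 -0.43] shift after turn [  0.8  -0.4 129.2]
```

View pics/w2c.png

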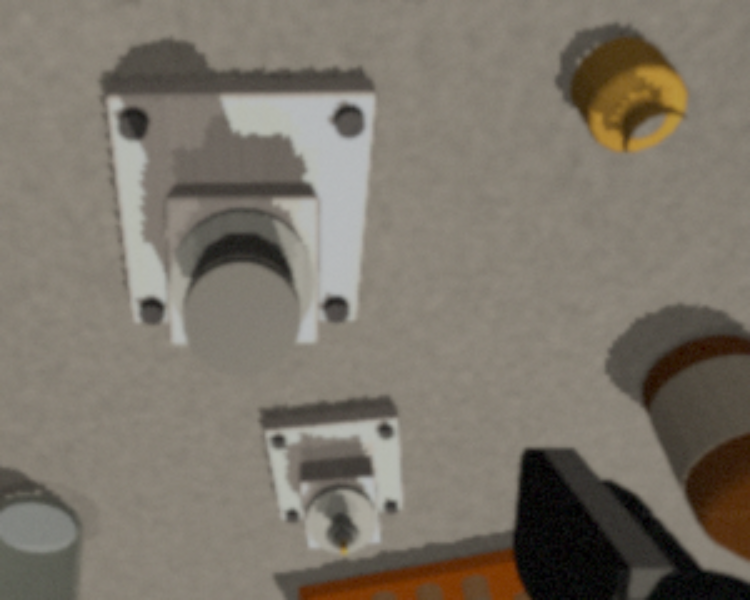

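The cap end is at wrist px (316.8,247.2), within 1.5 mm of prediction. Descending and gripping.

```bash
python3 -m handwheel '[[[0.9,-0.4,35,0,0,0,1],[0,0,35,0,0,0,1],[0,0,35,0,0,0,1],[0,0,24,0,0,0,1],[0,0,0,0,0,0,1]]]'
python3 -m handwheel '[[[0,0,0,0,0,0,-1],[0,0,0,0,0,0,-1],[0,0,0,0,0,0,-1],[0,0,0,0,0,0,-1],[0,0,0,0,0,0,-1]]]'
python3 -m handwheel '[[[0,0,0,0,0,0,-1],[0,0,0,0,0,0,-1],[0,0,0,0,0,0,-1]]]'
```

```text
t: 4.32
tool_pos: [0.5364, 0.0076, 0.069]
tcp_rot: [3.14, 0.433, 2.831]
force: [-1.1, 0.1, -0.5]
opening: 1.001
finger_force: 0.0
t: 4.73
tool_pos: [0.537, 0.0085, 0.0738]
tcp_rot: [3.139, 0.44, 2.834]
force: [-7.4, 2.4, 12.4]
opening: 0.357
finger_force: 58.0
t: 4.98
tool_pos: [0.537, 0.0085, 0.0738]
tcp_rot: [3.139, 0.44, 2.834]
force: [-5.8, 0.0, 9.9]
opening: 0.349
finger_force: 58.2
```

```bash
python3 -m handwheel '[[[0,0,-10,0,0,0,-1],[0,0,-20,0,0,0,-1],[0,0,-30,0,0,0,-1],[0,0,-30,0,0,0,-1],[0,0,0,0,0,0,-1]]]'
python3 -c "
from plan import *
w=cam('wrist','w3.png');b=cam('scene','s3.png')
q=np.hstack([cv2.resize(cv2.imread('pics/w3.png'),(400,300)),cv2.resize(cv2.imread('pics/s3.png')[140:290,240:440],(400,300))])
cv2.imwrite('pics/c3.png',q)
B=np.array([.537,-.267,.19])
D=Rot.from_euler('xyz',[np.pi,0,2.84])
to([.54,-.26,.20],RN);print(monitor.sense()['joint_positions'])"
```

```text
t: 5.4
tool_pos: [0.5006, 0.0204, 0.1592]
tcp_rot: [3.137, 0.445, 2.834]
force: [0.1, -0.2, 0.6]
opening: 0.35
finger_force: 59.2
pos [0.5005 0.0201 0.1554] dist 286.4 tool shift mm [-129.8 -255.    11. ] min rows 7
turn [ 0.1  0.3 -0.3] rows 1 per [ 0.08  0.3  -0.29] shift after turn [-128.5 -255.7   10.6]
[-0.07004316 -0.02515922 -0.61680737  0.54802316 -0.09697651  0.21546518]
```

View pics/c3.png

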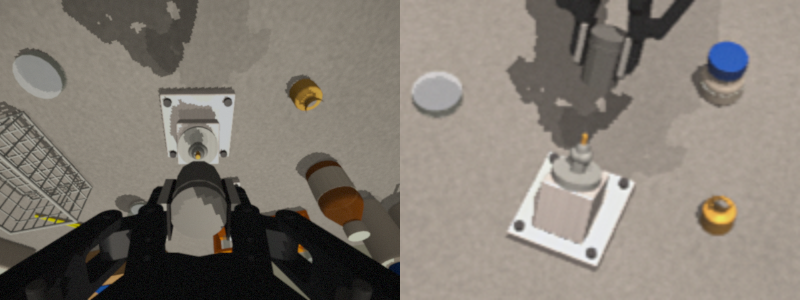

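The cap is in the fingers and the nipple is bare, with its tip at wrist (317,243) and scene (332.5,208.5). Moving to the basket.

```bash
python3 -m handwheel '[[[-8.2,-15.9,0.7,0,0,0,-1],[-16.2,-31.9,1.4,0,0,0,-1],[-16.2,-31.9,1.4,0,0,0,-1],[-16.2,-31.9,1.4,0,0,0,-1],[-16.2,-31.9,1.4,0,0,0,-1]]]' >/dev/null
python3 -m handwheel '[[[-16.2,-31.9,1.4,0,0,0,-1],[-16.2,-31.9,1.4,0,0,0,-1],[-16.2,-31.9,1.4,0,0,0,-1],[-8.1,-15.9,0.7,0,0,0,-1],[0,0,0,0,0,0,-1]]]'
python3 -c "
from plan import *
to([.532,-.267,.105],RN)"
```

```text
t: 6.33
tool_pos: [0.5402, -0.2645, 0.1967]
tcp_rot: [3.139, 0.437, 2.83]
force: [-0.4, -0.6, -1.1]
opening: 0.353
finger_force: 59.4
pos [ 0.5402 -0.2645  0.1967] dist 92.1 tool shift mm [45.2 -5.  80.1] min rows 3
turn [-0.1  0.1 -0.5] rows 1 per [-0.1   0.06 -0.48] shift after turn [45.1 -4.8 80.2]
```

```bash
python3 -m handwheel '[[[15,-1.7,26.7,0,0,0,-1],[15,-1.7,26.7,0,0,0,-1],[15,-1.7,26.7,0,0,0,-1],[0,0,0,0,0,0,-1],[0,0,0,0,0,0,-1]]]'
python3 -m handwheel '[[[0,0,0,0,0,0,1],[0,0,0,0,0,0,1],[0,0,0,0,0,0,1],[0,0,0,0,0,0,1],[0,0,0,0,0,0,1]]]'
python3 -m handwheel '[[[-14,0,-30,0,0,0,1],[-14,0,-30,0,0,0,1],[-14,0,-30,0,0,0,1],[-14,0,-30,0,0,0,1],[0,0,0,0,0,0,1]]]'
python3 -c "
from plan import *
D=Rot.from_euler('xyz',[np.pi,0,2.84])
to([.494,.296,.21],D)
b=cam('scene','s4.png');i=cv2.imread('pics/s4.png');print(monitor.sense()['joint_positions'])
cv2.imwrite('pics/c4.png',cv2.resize(i[150:300,100:380],(784,420)))"
```

```text
t: 6.75
tool_pos: [0.5308, -0.2618, 0.1042]
tcp_rot: [3.137, 0.433, 2.833]
force: [0.2, -0.5, 0.5]
opening: 0.356
finger_force: 59.4
t: 7.17
tool_pos: [0.5321, -0.2631, 0.1071]
tcp_rot: [3.139, 0.439, 2.834]
force: [0.0, -0.1, 0.4]
opening: 1.002
finger_force: 0.0
t: 7.58
tool_pos: [0.5337, -0.2647, 0.2466]
tcp_rot: [-3.14, 0.448, 2.836]
force: [-0.1, -1.1, -0.2]
opening: 0.998
finger_force: 0.0
pos [ 0.5337 -0.2647  0.2466] dist 563.3 tool shift mm [202.  522.7 -57.3] min rows 14
turn [-0.1 25.7 -0.2] rows 4 per [-0.04  6.42 -0.06] shift after turn [204.5 523.6  36.6]
[-0.6803362   0.06245347 -0.28730483  0.80359322  0.15753721 -0.34059614]
```

View pics/c4.png

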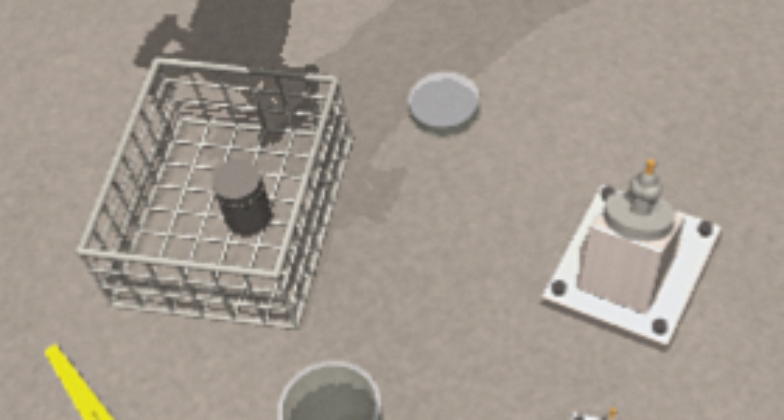

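The cap stands inside the basket, and the bare nipple tip is at scene px (332.5,207.9). On to the large cartridge.

```bash
python3 -m handwheel '[[[0,0,0,0,6.42,0,1],[0,0,0,0,6.42,0,1],[0,0,0,0,6.42,0,1],[0,0,0,0,6.42,0,1],[6.8,17.5,1.2,0,0,0,1]]]' >/dev/null
python3 -m handwheel '[[[13.6,34.9,2.4,0,0,0,1],[13.6,34.9,2.4,0,0,0,1],[13.6,34.9,2.4,0,0,0,1],[13.6,34.9,2.4,0,0,0,1],[13.6,34.9,2.4,0,0,0,1]]]' >/dev/null
python3 -m handwheel '[[[13.6,34.9,2.4,0,0,0,1],[13.6,34.9,2.4,0,0,0,1],[13.6,34.9,2.4,0,0,0,1],[13.6,34.9,2.4,0,0,0,1],[13.6,34.9,2.4,0,0,0,1]]]' >/dev/null
python3 -m handwheel '[[[13.6,34.9,2.4,0,0,0,1],[13.6,34.9,2.4,0,0,0,1],[13.6,34.9,2.4,0,0,0,1],[13.6,34.9,2.4,0,0,0,1],[6.8,17.5,1.2,0,0,0,1]]]' >/dev/null
python3 -m handwheel '[[[0,0,0,0,0,0,1]]]'
python3 -c "
from plan import *
D=Rot.from_euler('xyz',[np.pi,0,2.84])
to([.494,.296,.039],D)
w=cam('wrist','w5.png');i=cv2.imread('pics/w5.png');print(proj(w,[[.494,.296,.088],[.494,.296,0]]))
t=cam('top','t5.png');j=cv2.imread('pics/t5.png')
cv2.imwrite('pics/c5.png',np.hstack([cv2.resize(i,(480,360)),cv2.resize(j[235:295,285:335],(300,360),interpolation=cv2.INTER_CUBIC)]))"
```

```text
t: 9.38
tool_pos: [0.4935, 0.3012, 0.2042]
tcp_rot: [3.14, -0.013, 2.839]
force: [0.3, -0.1, -0.7]
opening: 0.998
finger_force: 0.0
pos [0.4935 0.3012 0.2042] dist 165.3 tool shift mm [ -4.1  -5.1 165.2] min rows 5
turn [ 0.1 -0.7 -0.1] rows 1 per [ 0.11 -0.73 -0.05] shift after turn [ -2.   -4.8 165.2]
[[310.63124214 241.42153967]
 [312.26681986 218.73387746]]
```

View pics/c5.png

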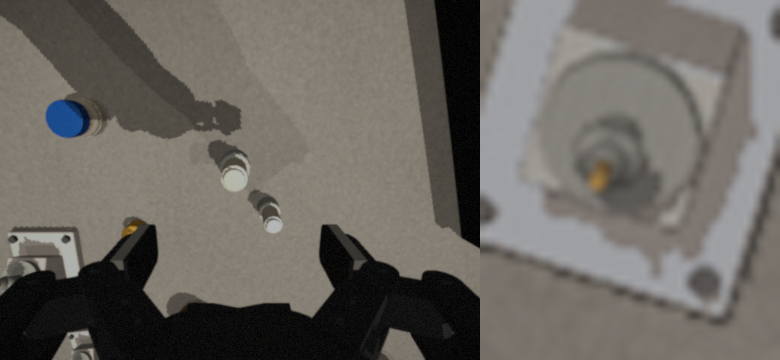

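The cartridge top is at wrist (312,237), about 2 mm from prediction. Top view: pin tip near (304.5,266), flange centre near (308.5,256). Descending and gripping.

```bash
python3 -m handwheel '[[[-2.5,-5,30,0,-0.73,0,1],[0,0,35,0,0,0,1],[0,0,35,0,0,0,1],[0,0,35,0,0,0,1],[0,0,30,0,0,0,1]]]' >/dev/null
python3 -m handwheel '[[[0,0,0,0,0,0,1],[0,0,0,0,0,0,1]]]'
python3 -m handwheel '[[[0,0,0,0,0,0,-1],[0,0,0,0,0,0,-1],[0,0,0,0,0,0,-1],[0,0,0,0,0,0,-1],[0,0,0,0,0,0,-1]]]'
python3 -m handwheel '[[[0,0,0,0,0,0,-1],[0,0,0,0,0,0,-1],[0,0,-25,0,0,0,-1],[0,0,-35,0,0,0,-1],[0,0,-35,0,0,0,-1]]]'
python3 -m handwheel '[[[0,0,-35,0,0,0,-1],[0,0,-25,0,0,0,-1],[0,0,0,0,0,0,-1]]]'
python3 -c "
from plan import *
to(F+ax*.18,RN)"
```

```text
t: 10.07
tool_pos: [0.495, 0.2912, 0.0403]
tcp_rot: [3.141, -0.0, 2.834]
force: [1.2, -0.2, 0.5]
opening: 0.999
finger_force: 0.0
t: 10.48
tool_pos: [0.4961, 0.2929, 0.0419]
tcp_rot: [3.138, 0.003, 2.835]
force: [-0.1, 0.7, -0.7]
opening: 0.311
finger_force: 58.9
t: 10.9
tool_pos: [0.4944, 0.2921, 0.1361]
tcp_rot: [3.141, -0.0, 2.835]
force: [1.8, 0.8, -0.5]
opening: 0.31
finger_force: 59.4
t: 11.15
tool_pos: [0.4968, 0.2931, 0.2014]
tcp_rot: [3.134, 0.008, 2.835]
force: [-0.2, -0.1, -1.4]
opening: 0.311
finger_force: 59.4
pos [0.4968 0.2931 0.2014] dist 266.1 tool shift mm [ -52.6 -259.6  -25.3] min rows 7
turn [  0.4 -24.5  -0.3] rows 4 per [ 0.09 -6.13 -0.08] shift after turn [-5.65e+01 -2.60e+02  1.00e-01]
```

```bash
python3 -m handwheel '[[[-3.3,-16.2,-1.6,0,0,0,-1],[-6.6,-32.5,-3.2,0,0,0,-1],[-6.6,-32.5,-3.2,0,0,0,-1],[-6.6,-32.5,-3.2,0,0,0,-1],[-6.6,-32.5,-3.2,0,0,0,-1]]]' >/dev/null
python3 -m handwheel '[[[-6.6,-32.5,-3.2,0,0,0,-1],[-6.6,-32.5,-3.2,0,0,0,-1],[-6.6,-32.5,-3.2,0,0,0,-1],[-3.3,-16.2,-1.6,0,0,0,-1],[0,0,0,0,0,0,-1]]]' >/dev/null
python3 -m handwheel '[[[0,0,0,0.1,-6.13,0,-1],[0,0,0,0.1,-6.13,0,-1],[0,0,0,0.1,-6.13,0,-1],[0,0,0,0.1,-6.13,0,-1],[0,0,0,0,0,0,-1]]]'
python3 - <<'E'
from plan import *
p,r=tool();z=r.apply([0,0,1]);T=F+.037*ax
C=[]
for n in('wrist','top','scene'):
    d=cam(n,n+'6.png');h=cv2.cvtColor(d['img'],cv2.COLOR_RGB2HSV)
    u0=proj(d,T)[0];m=cv2.inRange(h,(8,90,60),(30,255,255))
    yy,xx=np.nonzero(m);k=np.hypot(xx-u0[0],yy-u0[1])<15
    mouth=proj(d,p+.042*z)[0]
    print(n,'pred',u0.round(1),'pin mean',xx[k].mean().round(1) if k.any() else None,yy[k].mean().round(1) if k.any() else None,k.sum(),'mouth',mouth.round(1),'top',proj(d,p-.046*z)[0].round(1))
    if k.any(): C.append((d,xx[k].mean(),yy[k].mean()))
    i=cv2.cvtColor(d['img'],cv2.COLOR_RGB2BGR);x,y=np.clip(((u0+mouth)/2).astype(int),[50,75],[590,405])
    f=cv2.resize(i[y-75:y+75,x-33:x+33],(264,600),interpolation=cv2.INTER_CUBIC);print('crop origin',x-33,y-75)
    S=f if len(C)<2 and n=='wrist' else np.hstack([S,f])
cv2.imwrite('pics/c6.png',S)
print('pin tri',tri(*[ray(*c) for c in C]),'expected mid ~',F+.0345*ax)
for c in C: print(plane(*c,F[2]+.0345*ax[2]))
to(F+ax*.092,RN)
E
```

```text
t: 12.4
tool_pos: [0.4626, 0.0299, 0.2182]
tcp_rot: [-3.136, 0.431, 2.838]
force: [-2.4, -0.2, -2.2]
opening: 0.313
finger_force: 59.1
wrist pred [320.2 240.5] pin mean None None 0 mouth [316.9 271.8] top [316.1 371.1]
crop origin 285 181
top pred [303.8 264.4] pin mean 304.4 264.2 12 mouth [292.4 294.6] top [278.8 324.5]
crop origin 265 204
scene pred [331.8 206.7] pin mean 331.8 208.8 13 mouth [343.9 154.8] top [356.  103.8]
crop origin 304 105
pin tri [0.52672324 0.01140821 0.09032923] expected mid ~ [0.52708919 0.01133273 0.09327246]
[0.52664553 0.01073072 0.09327246]
[0.52877817 0.01205736 0.09327246]
pos [0.4673 0.0291 0.2214] dist 85.0 tool shift mm [-3.1  1.3 84.9] min rows 3
turn [-0.3 -0.4 -0.2] rows 1 per [-0.33 -0.45 -0.18] shift after turn [-2.4  0.8 85. ]
```

View pics/c6.png

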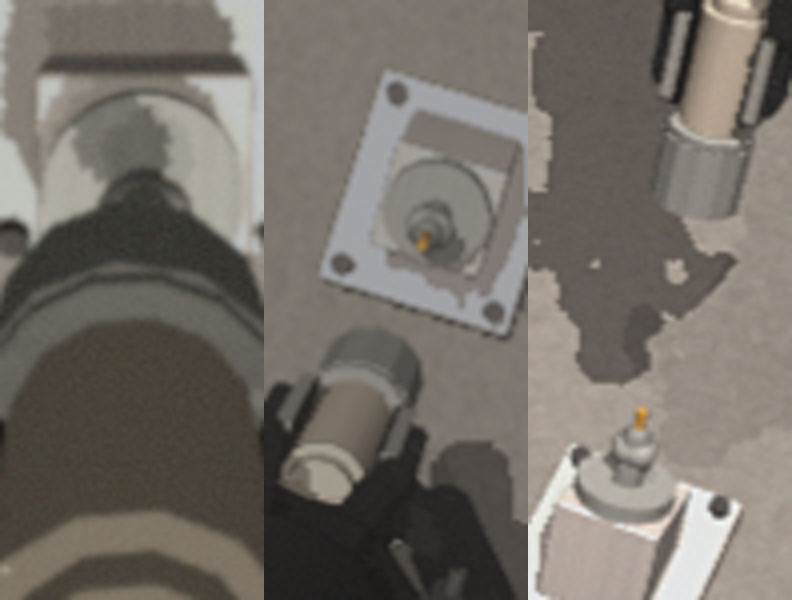

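```bash
python3 -m handwheel '[[[0,0,0,0,0,0,-1],[0,0,0,0,0,0,-1],[0,0,0,0,0,0,-1]]]'
python3 -c "
from plan import *
F[:]=[.5415,.0071,.062]
to(F+ax*.092,RN)"
```

```text
t: 12.8
tool_pos: [0.4681, 0.0284, 0.221]
tcp_rot: [-3.137, 0.429, 2.835]
force: [-0.8, -0.0, -1.0]
opening: 0.31
finger_force: 59.1
pos [0.4681 0.0284 0.221 ] dist 84.4 tool shift mm [-2.8  2.1 84.3] min rows 3
turn [-0.4 -0.4 -0.2] rows 1 per [-0.38 -0.42 -0.23] shift after turn [-2.1  1.5 84.4]
```

```bash
python3 -m handwheel '[[[-2.5,1.8,24,-0.38,-0.42,-0.23,-1],[0,0,30,0,0,0,-1],[0,0,22,0,0,0,-1],[0,0,8,0,0,0,-1],[0,0,0,0,0,0,-1]]]' >/dev/null
python3 -m handwheel '[[[0,0,0,0,0,0,-1],[0,0,0,0,0,0,-1],[0,0,0,0,0,0,-1],[0,0,0,0,0,0,-1]]]'
python3 - <<'E'
from plan import *
F[:]=[.5415,.0071,.062]
L=[]
for n,hw in(('top',28),('scene',28)):
    d=cam(n);p,r=tool();z=r.apply([0,0,1]);x=r.apply([1,0,0]);y=r.apply([0,1,0])
    i=cv2.cvtColor(d['img'],cv2.COLOR_RGB2BGR)
    c=proj(d,p+.042*z)[0].astype(int);s=390//(2*hw)
    big=cv2.resize(i[c[1]-hw:c[1]+hw,c[0]-hw:c[0]+hw],None,fx=s,fy=s,interpolation=cv2.INTER_CUBIC)
    f=lambda P:tuple(int(v) for v in ((proj(d,P)[0]-c+hw+.5)*s))
    for P in[p+.042*z+.018*(np.cos(t)*x+np.sin(t)*y) for t in np.arange(0,6.28,.4)]+[p+.008*z+.018*(np.cos(t)*x+np.sin(t)*y) for t in np.arange(0,6.28,.4)]:cv2.circle(big,f(P),1,(0,0,255),-1)
    for P in[F+.023*(np.cos(t)*x+np.sin(t)*y) for t in np.arange(0,6.28,.3)]:cv2.circle(big,f(P),1,(0,255,0),-1)
    L.append(big)
cv2.imwrite('pics/c7.png',np.hstack(L));print(s)
to(F+ax*.092,RN)
E
```

```text
t: 13.55
tool_pos: [0.5038, 0.0191, 0.1471]
tcp_rot: [3.141, 0.439, 2.84]
force: [-0.3, -0.3, -0.3]
opening: 0.312
finger_force: 59.1
6
pos [0.5037 0.019  0.1467] dist 1.5 tool shift mm [-0.2 -0.1  1.5] min rows 1
turn [0.  0.1 0. ] rows 1 per [0.03 0.15 0.02] shift after turn [-0.2 -0.1  1.5]
```

View pics/c7.png

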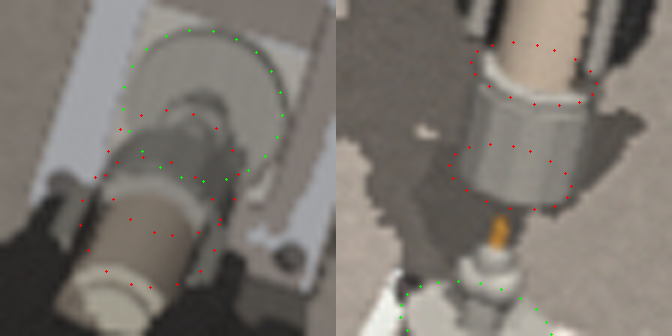

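The views show the collar a few mm above the pin tip. Their lateral offsets disagree, so I'll measure those with edge profiles.

```bash
python3 - <<'E'
from plan import *
F[:]=[.5415,.0071,.062]
from scipy.ndimage import map_coordinates,gaussian_filter1d
for n in('top','scene'):
    g=sum(cv2.cvtColor(cam(n)['img'],cv2.COLOR_RGB2GRAY).astype(float) for _ in range(3))/3
    d=cam(n);p,r=tool();z=r.apply([0,0,1]);y=r.apply([0,1,0])
    def prof(P,h,lab):
        a,b=proj(d,[P-h*y,P+h*y]);N=int(2*h*1000)*2+1;t=np.linspace(0,1,N)
        q=map_coordinates(g,[a[1]+(b[1]-a[1])*t,a[0]+(b[0]-a[0])*t],order=1)
        e=gaussian_filter1d(q,1.5,order=1);k=np.argsort(-abs(e))
        # local maxima of |gradient|
        m=[j for j in range(1,N-1) if abs(e[j])>=abs(e[j-1]) and abs(e[j])>abs(e[j+1])]
        m=sorted(sorted(m,key=lambda j:-abs(e[j]))[:5])
        print(n,lab,[(round((t[j]-.5)*2*h*1000,1),round(e[j],1)) for j in m])
    for s in(.012,.020,.026,.032,.038):prof(p+s*z,.03,'collar %.3f'%s)
    for s in(-.03,-.02,0):prof(p+s*z,.03,'body %.3f'%s)
    for s in(.033,.035,.020,.010):prof(F+s*ax,.015,'nip %.3f'%s)
    prof(F,.032,'flange')
E
```

```text
top collar 0.012 [(np.float64(-15.5), np.float64(-4.5)), (np.float64(-12.5), np.float64(5.2)), (np.float64(13.5), np.float64(-7.8)), (np.float64(17.0), np.float64(7.2)), (np.float64(28.5), np.float64(10.8))]
top collar 0.020 [(np.float64(-19.5), np.float64(-8.0)), (np.float64(-12.5), np.float64(8.0)), (np.float64(14.5), np.float64(-6.6)), (np.float64(17.5), np.float64(6.8)), (np.float64(28.5), np.float64(8.6))]
top collar 0.026 [(np.float64(-26.0), np.float64(-4.1)), (np.float64(-19.0), np.float64(-9.5)), (np.float64(-15.5), np.float64(4.8)), (np.float64(-13.0), np.float64(4.8)), (np.float64(17.0), np.float64(9.6))]
top collar 0.032 [(np.float64(-19.0), np.float64(-10.1)), (np.float64(-14.0), np.float64(4.7)), (np.float64(-7.0), np.float64(3.8)), (np.float64(12.5), np.float64(-3.7)), (np.float64(17.0), np.float64(10.6))]
top collar 0.038 [(np.float64(-22.5), np.float64(3.2)), (np.float64(-18.5), np.float64(-10.3)), (np.float64(-15.0), np.float64(2.9)), (np.float64(-6.5), np.float64(3.9)), (np.float64(17.0), np.float64(10.0))]
top body -0.030 [(np.float64(-10.0), np.float64(10.8)), (n
[... 3568 characters left out ...]
4(-6.6)), (np.float64(7.5), np.float64(10.5)), (np.float64(12.0), np.float64(-0.4))]
scene nip 0.020 [(np.float64(-8.5), np.float64(10.4)), (np.float64(-5.0), np.float64(-3.8)), (np.float64(5.5), np.float64(3.9)), (np.float64(9.5), np.float64(-5.5)), (np.float64(13.0), np.float64(2.0))]
scene nip 0.010 [(np.float64(-13.5), np.float64(2.7)), (np.float64(-10.0), np.float64(-5.7)), (np.float64(-6.5), np.float64(3.0)), (np.float64(5.5), np.float64(-4.0)), (np.float64(10.5), np.float64(10.1))]
scene flange [(np.float64(-30.5), np.float64(9.5)), (np.float64(-26.0), np.float64(-21.3)), (np.float64(-22.0), np.float64(15.0)), (np.float64(28.0), np.float64(-9.8)), (np.float64(30.5), np.float64(13.0))]
```

Lateral (tool y) alignment is within about 0.7 mm. The grasp data and image shift suggest the cartridge sits about 2 mm too far along tool +x, so I'll shift −2 mm and feel my way in.

```bash
python3 -m handwheel '[[[-2,0,0,0,0,0,-1],[0,0,8,0,0,0,-1],[0,0,7,0,0,0,-1],[0,0,0,0,0,0,-1],[0,0,0,0,0,0,-1]]]'
python3 -m handwheel '[[[0,0,4,0,0,0,-1],[0,0,4,0,0,0,-1],[0,0,0,0,0,0,-1],[0,0,0,0,0,0,-1]]]'
cat > chk.py <<'E'
from plan import *
F[:]=[.5415,.0071,.062]
s=monitor.sense();p,r=tool();v=r.inv().apply(p-F)*1000
print('t',s['t'],'tcp rel flange in tool axes',v.round(1),'mouth above flange',(-v[2]-41.9).round(1),'F tool',r.inv().apply(s['force']).round(1),'M tool',r.inv().apply(s['wrist_torque']).round(2),'turn err',np.degrees((r.inv()*RN).as_rotvec()).round(1))
E
python3 chk.py
```

```text
t: 14.47
tool_pos: [0.5111, 0.0164, 0.1321]
tcp_rot: [-3.141, 0.436, 2.84]
force: [0.6, 0.5, -0.7]
opening: 0.314
finger_force: 59.1
t: 14.8
tool_pos: [0.5145, 0.0155, 0.1255]
tcp_rot: [-3.142, 0.437, 2.84]
force: [-0.2, 0.4, -0.3]
opening: 0.312
finger_force: 59.1
t 14.8 tcp rel flange in tool axes [ -1.2   0.  -69.5] mouth above flange 27.6 F tool [0.4 0.3 0.2] M tool [-0.03  0.5   0.08] turn err [0. 0. 0.]
```

```bash
python3 -m handwheel '[[[0,0,3,0,0,0,-1],[0,0,0,0,0,0,-1],[0,0,0,0,0,0,-1]]]' >/dev/null; python3 chk.py
python3 -m handwheel '[[[0,0,3,0,0,0,-1],[0,0,0,0,0,0,-1],[0,0,0,0,0,0,-1]]]'>/dev/null; python3 chk.py
```

```text
t 15.05 tcp rel flange in tool axes [ -1.7   0.1 -66.8] mouth above flange 24.9 F tool [-0.5  0.3  1.2] M tool [ 0.01  0.35 -0.02] turn err [0.  0.1 0. ]
t 15.3 tcp rel flange in tool axes [ -2.1   0.  -63.8] mouth above flange 21.9 F tool [-2.6 -0.6  3. ] M tool [ 0.1  -0.32 -0.03] turn err [0.  0.1 0. ]
```

```bash
python3 -m handwheel '[[[-1.2,0,0,0,0,0,-1],[0,0,0,0,0,0,-1],[0,0,0,0,0,0,-1],[0,0,0,0,0,0,-1]]]' >/dev/null; python3 chk.py
python3 -m handwheel '[[[0,0,2,0,0,0,-1],[0,0,0,0,0,0,-1],[0,0,0,0,0,0,-1]]]'>/dev/null; python3 chk.py
python3 -m handwheel '[[[0,0,2,0,0,0,-1],[0,0,0,0,0,0,-1],[0,0,0,0,0,0,-1]]]'>/dev/null; python3 chk.py
```

```text
t 15.6333 tcp rel flange in tool axes [ -2.5   0.  -63.8] mouth above flange 21.9 F tool [ 0.9 -0.8  0.5] M tool [0.07 0.35 0.  ] turn err [0.  0.1 0. ]
t 15.8833 tcp rel flange in tool axes [ -3.1   0.  -61.8] mouth above flange 19.9 F tool [-1.9 -0.  -0.9] M tool [ 0.24  0.01 -0.05] turn err [0.  0.1 0. ]
t 16.1333 tcp rel flange in tool axes [ -3.3   0.  -59.9] mouth above flange 18.0 F tool [-2.6 -0.3 -0.8] M tool [ 0.25 -0.3  -0.02] turn err [0.  0.1 0. ]
```

```bash
python3 -m handwheel '[[[-0.8,0,2,0,0,0,-1],[0,0,2,0,0,0,-1],[0,0,0,0,0,0,-1],[0,0,0,0,0,0,-1]]]' >/dev/null; python3 chk.py
python3 -m handwheel '[[[0,0,3,0,0,0,-1],[0,0,0,0,0,0,-1],[0,0,0,0,0,0,-1]]]'>/dev/null; python3 chk.py
python3 -m handwheel '[[[0,0,3,0,0,0,-1],[0,0,0,0,0,0,-1],[0,0,0,0,0,0,-1]]]'>/dev/null; python3 chk.py
```

```text
t 16.4667 tcp rel flange in tool axes [ -3.4  -0.  -55.4] mouth above flange 13.5 F tool [-2.7 -0.3  5.9] M tool [ 0.15 -0.35 -0.01] turn err [0.  0.1 0. ]
t 16.7167 tcp rel flange in tool axes [ -3.4  -0.  -52.4] mouth above flange 10.5 F tool [-3.3 -0.8  6.1] M tool [ 0.18 -0.36  0.04] turn err [0. 0. 0.]
t 16.9667 tcp rel flange in tool axes [ -3.2  -0.  -49.1] mouth above flange 7.2 F tool [-3.5 -0.2 10. ] M tool [ 0.06 -0.48 -0.02] turn err [0. 0. 0.]
```

```bash
python3 -m handwheel '[[[0,0,3,0,0,0,-1],[0,0,0,0,0,0,-1],[0,0,0,0,0,0,-1]]]' >/dev/null; python3 chk.py
python3 -m handwheel '[[[0,0,3,0,0,0,-1],[0,0,0,0,0,0,-1],[0,0,0,0,0,0,-1]]]'>/dev/null; python3 chk.py
python3 -m handwheel '[[[0,0,3,0,0,0,-1],[0,0,0,0,0,0,-1],[0,0,0,0,0,0,-1]]]'>/dev/null; python3 chk.py
```

```text
t 17.2167 tcp rel flange in tool axes [ -3.3   0.1 -46.7] mouth above flange 4.8 F tool [-0.8 -0.4 -1.6] M tool [ 0.19  0.16 -0.05] turn err [0.  0.1 0. ]
t 17.4667 tcp rel flange in tool axes [ -3.4   0.1 -43.8] mouth above flange 1.9 F tool [ 0.  -2.1 -5.7] M tool [0.21 0.36 0.01] turn err [0.  0.1 0. ]
t 17.7167 tcp rel flange in tool axes [ -3.6   0.1 -41.9] mouth above flange 0.0 F tool [  3.3  -2.7 -23.8] M tool [ 0.51  1.24 -0.05] turn err [0.  0.1 0. ]
```

```bash
python3 -m handwheel '[[[0,0,1,0,0,0,-1],[0,0,0,0,0,0,-1],[0,0,0,0,0,0,-1],[0,0,0,0,0,0,-1],[0,0,0,0,0,0,-1]]]'; python3 chk.py
python3 - <<'E'
from plan import *
from scipy.ndimage import map_coordinates,gaussian_filter1d
F[:]=[.5415,.0071,.062]
d=cam('scene');g=cv2.cvtColor(d['img'],cv2.COLOR_RGB2GRAY).astype(float);h=cv2.cvtColor(d['img'],cv2.COLOR_RGB2HSV)
p,r=tool();z=r.apply([0,0,1])
# axial profile on camera-facing side: top of body edge / collar-body step / collar-flange edge, heights above flange (mm)
side=-r.apply([1,0,0])
for rad,lo,hi,l in((.018,-.005,.03,'collar bottom'),(.0145,.025,.05,'collar top')):
    t=np.arange(lo,hi,.0005);q=proj(d,np.array([F+a*ax+rad*side for a in t]));v=map_coordinates(g,[q[:,1],q[:,0]],order=1);print(l,v[::3].round().astype(int).tolist())
for n,u,v in(('jar',229,347),('weight',235,257)):print(n,cam('top')['img'][v,u])
E
```

```text
t: 18.13
tool_pos: [0.5278, 0.0115, 0.1014]
tcp_rot: [3.142, 0.439, 2.841]
force: [-24.3, 3.8, 34.2]
opening: 0.315
finger_force: 64.8
t 18.1333 tcp rel flange in tool axes [ -3.7   0.1 -41.8] mouth above flange -0.1 F tool [  7.5  -3.6 -41.3] M tool [0.7  2.11 0.03] turn err [0.  0.2 0. ]
collar bottom [141, 156, 178, 167, 150, 136, 134, 135, 134, 133, 134, 134, 133, 134, 134, 134, 134, 134, 134, 134, 135, 135, 137, 144]
collar top [135, 139, 144, 138, 157, 176, 181, 174, 169, 166, 166, 166, 166, 165, 165, 166, 166]
jar [123 116 100]
weight [76 72 67]
```

```bash
python3 -m handwheel '[[[0,0,-0.8,0,0,0,-1],[0,0,0,0,0,0,-1],[0,0,0,0,0,0,-1],[0,0,0,0,0,0,-1],[0,0,0,0,0,0,-1]]]' >/dev/null; python3 chk.py
python3 -m handwheel '[[[0,0,0,0,0,0,-1],[0,0,0,0,0,0,-1],[0,0,0,0,0,0,-1],[0,0,0,0,0,0,-1],[0,0,0,0,0,0,-1]]]' >/dev/null; python3 chk.py
```

```text
t 18.7 tcp rel flange in tool axes [ -3.6   0.1 -41.9] mouth above flange -0.0 F tool [  4.3  -3.2 -27.3] M tool [ 0.55  1.33 -0.01] turn err [0.  0.1 0. ]
t 19.1167 tcp rel flange in tool axes [ -3.6   0.1 -41.9] mouth above flange -0.0 F tool [  4.8  -2.3 -27.7] M tool [ 0.54  1.42 -0.02] turn err [0.  0.1 0. ]
```

Stable at 27 N, at the hard stop. Handing in.

```bash
python3 -c "
from station import job
print(job.close_job())"
```

```text
the job is handed in; nothing more can be done
None
```

The used cap is in the basket, and the fresh cartridge is past its snap and held against the flange at a hard stop with about 27 N. The job was handed in at about 19 s; I inferred pin travel from position and force, and did not re-check the bystanders by image at the end.

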